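# Tare the empty tray, then weigh the fuse packet

### The arm

A 6-joint arm with a two-finger parallel gripper is mounted at the origin on the work surface; the furniture and walls round the work are solid. World frame = base frame: x ahead of the robot, y to its left, z up, the work surface at z = 0. Lengths are in m, angles in degrees, forces in N, time in s.
With the tool pointing down it reaches from about 0.4 to 0.825 m from the base axis. Payload 7 kg.
Tool frame: the origin (TCP) lies at the very end of the fingers, on their centre line; the grasp point (between the pads) lies 19 mm behind it; z points along the fingers, y is the line along which they close (so a half turn about z gives the same grasp; the last joint's range is limited). The gripper opens to 88 mm and grips with 3 to 60 N. Pads are 19 mm wide; open, the fingers measure 130 mm over their backs; the gripper's body (78 mm by 193 mm) begins 47 mm behind the grasp point.
Start: joints at [16.507, 20.546, 0.682, 0, -70.136, -16.507], TCP at [0.675, -0, 0.227] pointing down, gripper open.
Joint ranges: [-176.03, 176.03], [-82.01, 121.73], [-58.28, 71.71], [-173.87, 95.51], [-174.79, -0.11], [-173.66, 173.66]. Speed limits (degrees/s): [136.94, 136.94, 172.46, 180, 180, 180].

### API

Orientations are given as [roll, pitch, yaw] about the fixed x, y, z axes, in that order (R = Rz(yaw) Ry(pitch) Rx(roll)).
In Python, from plant import r gives the robot as it stands. The module is installed in compiled form; this text tells all that it offers.
- The arm moves only by the tool jog_arm, never from a script. Its arguments are lists of equal length, an entry for each row: "travel": the shift along the tool's x, y, z each as a share of 50 cm, from -1 to 1, a list of three; "dr": the turn, a rotation vector about the tool's x, y, z each as a share of 360 degrees, from -1 to 1, a list of three; "claw": the opening, from 0 (shut) to 1 (fully open). A call has exactly 10 rows; each row is the pose to reach, as a shift and turn from the pose commanded when the call began, along the tool's axes at that moment, turning the shorter way round; what a row does not reach only later rows make up. A row lasts 1/8 s, in which the tool goes at most 62.5 mm and 10.7 degrees, less where a joint would pass 70% of its speed; a pose out of reach is approached as far as the arm can. A call with a number of a shift or a turn outside -1 to 1 is refused whole. A call with a gripper value outside its range is refused whole. The fingers move at their own pace and stop on an object; "newtons" is the grip in N (left out, the last holds). Time passes only in rows, so rows that repeat a pose let the fingers close, or fill a call up. It gives the time, the measured TCP pose, the force, the opening and the grip force at its end, in the units of the state.
- r.get_state(): the state, without advancing time (a new reading comes with each control period).
- r.capture(name): name is "scene" or "side" or "wrist"; returns a dict with "pixels" (400x640x3 uint8, red, green, blue), "range_z" (400x640 float32, m along the optical axis (not along the pixel's ray), 0 where there is no reading), "fx", "fy", "cx", "cy" (pixels), "position" and "attitude" of the camera in the world; the wrist camera has in their place "hand_eye" (4x4, takes a point from camera to tool coordinates, whose origin is the TCP and whose axes are the flange's). Camera axes: x right, y up, looking along -z (the intrinsics and any distortion apply to the point x, -y, -z); pixel columns grow to the right and rows downward; lengths in m; the calibration is good to about 2 mm. The wrist camera is an equidistant fisheye: a pixel r from the principal point sees the ray r / f radians off the axis. A picture is of the moment at which its call begins: read the wrist's pose just before it.
- r.close_job(): hands the job in; it is judged then, once.
Trained networks look in the newest picture that a camera, given by its name, has taken for a name from the list of things; names that differ only in an ending like _2 or _b are one class to them, and where a whole thing is asked for, a point or a joint stands for the part that bears it (a point fixed in the world has none). Each returns a list of dicts, best first, with "conf" (0 to 1); they miss things now and then, are a little off and sometimes report something else, mostly with a low value. They report only what shows in the picture. A call takes as long as a camera call. They do not tell look-alikes from the thing itself.
- r.boxes_of(name, camera): "extent" ([left, top, right, bottom] in pixels, round what is visible of it).
- r.regions_of(name, camera): "pixels" (400x640 bool, what is visible of it) and "extent" ([left, top, right, bottom] in pixels, round what is visible of it).
- r.tip_of(name, camera): "at" ([column, row] in pixels: a listed point, or the origin of a listed thing).
The state is a dict: "time_s": time; "joints": joint angles; "qd": joint speeds; "joint_torque": joint torques, N m; "tcp_pos": TCP position; "eef_rot": TCP orientation; "contact_force": force on the tool from outside, world axes, zero at the start; "moment": the same for the moment, N m; "gripper_width": finger opening in m; "gripper_force": force on a finger pad.
Only numpy, scipy, OpenCV 4.12 (cv2) and the standard library are available. Lean on these libraries where they do the work, as an engineer would, in place of code of your own. Each camera call takes 0.05 s, during which the arm holds its last target. There are 200 camera calls.

### The job

Weigh the blue packet of fuses: slide the empty orange tray off the white ledge, without lifting it, until it sits square and wholly on the scale's steel platter, let go of it, and press the blue tare button fully in and release it while the tray is still empty. Then lay the fuse packet flat and square in the tray's pocket, leaving the tray where it was tared, and do not press tare again. Leave the other things on the desk where they are.

Things in the scene. Friction and masses are not known exactly. Their poses are not given: they have to be found in the camera images.
- scale: Parcel scale fixed to the desk, 150 (x) x 385 (y) x 50 mm; origin on the desk under the platter's centre. Along +y: white loading ledge (x -75..75, y -220..-70, top z 45 mm), steel platter, white control panel (x -40..70, y 81..143, top z 50) with green display and blue tare button. +y points from ledge to platter, the way to slide the tray.
- platter_center (a point): Centre of the empty platter's top, z 44 mm, 1 mm below the ledge; axes as the scale's. Steel platter: x -75..75, y -66..66 mm from here, 4 mm beyond the ledge. A stop lip 9 mm high on its +y edge has its inner face at y 63 (tray against it centred at y 13: still good). A desk organiser's drawer pull stands close by its +x edge, at tray height: centre the tray before sliding.
- platter (a joint): How far the platter has sunk under load: 0 empty, about 0.001 m with the tray on it, 0.004 at its limit (spring about 2200 N/m).
- tare (a joint): Travel of the tare button: 0 released, 0.005 m fully in (springs back; about 4 N when fully in).
- tare_top (a point): Top centre of the blue round tare button (24 mm across); press straight down.
- tray: Orange plastic weighing tray, a slab 120 (x) x 100 (y) x 22 (z) mm of about 0.28 kg, too wide to grip; starts on the ledge, askew. Origin at the centre of its underside. In its top, in the middle, is a rectangular pocket 56 (x) x 41 (y) mm, 12 mm deep (its floor is at z 10 mm).
- fuse_box: Blue packet of fuses, a closed box 35 (x) x 50 (y) x 26 (z) mm, 60 g, upright on the desk. Origin at the centre of its underside. Its 50 mm side (y) goes along the tray's x, either way round; it then stands 14 mm proud of the tray.
- screw_carton: Bystander: brown carton 47 x 74 x 34 mm, near the fuse packet; origin at the centre of its underside.
- padlock: Bystander: brass padlock lying flat, 64 (x) x 42 (y) x 16 mm, near the fuse packet; origin at the centre of its underside.
- pill_bottle: Bystander: white bottle with blue cap, 42 mm across, 76 mm tall, near the fuse packet; origin at the centre of its underside.
- tape_measure: Bystander: yellow tape measure 38 (x) x 84 (y) x 64 mm, on the robot's side of the scale; origin at the centre of its underside.
- coffee_mug: Bystander: white spotted mug, 93 mm tall, 78 mm across with a handle (114 mm over all), beyond the ledge's far end; origin at the centre of its underside.
There are look-alikes about, which are no part of the job. Leave any purple look-alike of the fuse_box alone.

How it is judged (in metres and radians):
On the way, in this order (a step that is already met when the one before it is completed fails the run):
1. the empty tray sits square and wholly on the platter, let go (x of tray in the frame of platter_center between -0.0155 and 0.0155 m and y of tray in the frame of platter_center between -0.016 and 0.016 m and angle between the x axis of tray and the x axis of platter_center, either way round below 0.1 rad and angle between tray's own z axis and vertical below 0.04 rad and z of tray in the frame of platter_center below 0.0006 m and value of joint platter above 0.0005 m and contact force between each of the arm, the fingers and tray below 0.2 N and horizontal distance between fuse_box and tray above 0.1 m), for 0.2 s.
2. tare pressed fully in while the tray stands empty and untouched on the platter (all of step 1 and value of joint tare above 0.0038 m), for 0.05 s.
3. tare let go again, the tray still empty on the platter (x of tray in the frame of platter_center between -0.0155 and 0.0155 m and y of tray in the frame of platter_center between -0.016 and 0.016 m and angle between the x axis of tray and the x axis of platter_center, either way round below 0.1 rad and angle between tray's own z axis and vertical below 0.04 rad and z of tray in the frame of platter_center below 0.0006 m and value of joint platter above 0.0005 m and horizontal distance between fuse_box and tray above 0.1 m and value of joint tare below 0.001 m), for 0.05 s.
At the end, for the whole second after the job is handed in: The tray rests on the platter within 15.5 mm of its centre in x and 16 mm in y and square to it within 0.1 rad, platter sunk under it; the fuse packet lies upright and flat on the floor of the tray's pocket (within 2 mm in height, 6 mm of its centre, 0.12 rad), at rest; the tare button is out (x of tray in the frame of platter_center between -0.0155 and 0.0155 m and y of tray in the frame of platter_center between -0.016 and 0.016 m and angle between the x axis of tray and the x axis of platter_center, either way round below 0.1 rad and angle between tray's own z axis and vertical below 0.04 rad and z of tray in the frame of platter_center below 0.0006 m and value of joint platter above 0.0005 m and value of joint tare below 0.001 m and horizontal distance between fuse_box and tray below 0.006 m and z of fuse_box in the frame of tray below 0.012 m and angle between the y axis of fuse_box and the x axis of tray, either way round below 0.12 rad and angle between fuse_box's own z axis and vertical below 0.05 rad and linear speed of each of fuse_box, tray below 0.02 m/s); the robot touches nothing.
It fails at once if the tray was lifted or tipped instead of slid (z of tray in the frame of platter_center above 0.015 m or angle between tray's own z axis and vertical above 0.2 rad).
It fails at once if tare was pressed again with the fuse packet on the tray (value of joint tare above 0.003 m and horizontal distance between fuse_box and tray below 0.06 m).
It fails at once if a bystander was disturbed (distance of any of screw_carton, padlock, pill_bottle, tape_measure, coffee_mug from where it was at the start of the episode above 0.025 m or angle between any of screw_carton, padlock, pill_bottle, tape_measure, coffee_mug's own z axis and vertical above 0.5 rad).
It also fails if it takes over 72 s, if anything falls off the work surface, if the arm or the gripper's body presses on something with over 40 N, if the wrist force passes 120 N, or if a joint passes its speed limit or range.

## Working session

There is one attempt and no reset: what is moved stays moved. The work goes in short steps, Python scripts to look and compute and a tool call to move; the robot and the scene stay as the last step left them, time stands still between calls to the robot, and variables do not carry over. Pictures are saved under pics/ and viewed, at most 10 in all, crops included, and the job is handed in when it is done.

Besides the shell and the picture viewer there is one more tool, called after "Request:" as a command line: name --argument value ..., lists and objects as JSON in quotes. jog_arm: Moves the arm, as the interface text tells. Its arguments: {"type":"object","properties":{"travel":{"type":"array"},"dr":{"type":"array"},"claw":{"type":"array"},"newtons":{"type":"number"}},"required":["travel","dr","claw"]}

```bash
mkdir -p pics
cat > h.py <<'E'
from plant import r
import numpy as np, cv2
from scipy.spatial.transform import Rotation as R
def cap(n):
    s=r.get_state(); c=r.capture(n); c['s']=s; c['n']=n; return c
def Rt(att):
    a=np.array(att,float)
    return a if a.shape==(3,3) else (R.from_quat(a).as_matrix() if a.size==4 else R.from_euler('xyz',a,degrees=True).as_matrix())
def world(c):
    z=c['range_z']; v,u=np.mgrid[0:400,0:640].astype(float)
    x=(u-c['cx'])/c['fx']; y=(v-c['cy'])/c['fy']
    if c['n']=='wrist':
        rr=np.hypot(x,y); t=np.tan(np.minimum(rr,1.5))/np.maximum(rr,1e-9); x,y=x*t,y*t
    P=np.stack([x*z,-y*z,-z],-1)
    if c['n']=='wrist':
        H=np.array(c['hand_eye']); P=P@H[:3,:3].T+H[:3,3]
        M=R.from_euler('xyz',c['s']['eef_rot'],degrees=True).as_matrix(); P=P@M.T+np.array(c['s']['tcp_pos'])
    else: P=P@Rt(c['attitude']).T+np.array(c['position'])
    P[z<=0]=np.nan
    return P
def save(c,f): cv2.imwrite('pics/'+f,np.ascontiguousarray(c['pixels'][...,::-1]))
E
python3 - <<'E'
from h import *
print(r.get_state())
for n in ['scene','side','wrist']:
    c=cap(n); save(c,n+'0.png'); P=world(c)
    print(n,{k:c[k] for k in c if k not in('pixels','range_z','s')})
    for k in ['tray','fuse_box','tare_top','screw_carton','padlock','pill_bottle','tape_measure','coffee_mug','scale']:
        for d in r.regions_of(k,n)[:3]:
            m=d['pixels']; Q=P[m]; print(k,round(d['conf'],2),np.round(d['extent']),np.round(np.nanmedian(Q,0),3),np.round(np.nanpercentile(Q,98,axis=0),3))
E
```

```text
{'time_s': 0.0, 'joints': array([ 1.65060483e+01,  2.05916309e+01,  6.34978971e-01, -1.81552062e-02,
       -7.01358953e+01, -1.65068283e+01]), 'qd': array([ 0.03909652, -0.05944378, -0.10804799,  0.06438817, -0.087651  ,
       -0.02172662]), 'joint_torque': array([-8.00930356e-04, -5.82726967e+01,  2.93058443e+01,  6.99745238e+00,
        6.93249181e-03, -2.06530804e-04]), 'tcp_pos': array([ 6.74525874e-01, -4.52224687e-05,  2.25635811e-01]), 'eef_rot': array([ 1.79906417e+02, -9.93398699e-03, -9.00069547e+01]), 'contact_force': array([0.22951426, 0.44214959, 0.65030761]), 'moment': array([-0.0564547 ,  0.02042315, -0.02771004]), 'gripper_force': 0.0, 'gripper_width': 0.0880346845951222}
scene {'fx': 392.4391039655121, 'fy': 392.4391039655121, 'cx': 320.0582109781619, 'cy': 197.82128646534426, 'position': array([-0.38747792,  0.29886615,  0.70808439]), 'attitude': array([  57.15156226,    0.48145609, -116.16987207]), 'n': 'scene'}
tray 0.97 [353. 175. 401. 200.] [ 0.481 -0.316  0.068] [ 0.545 -0.254  0.071]
fuse_box 0.33 [417. 157. 448. 195.] [ 0.462 -0.525  0.064] [ 0.518 -0.499  
[... 1766 characters left out ...]
0000e+00,  0.00000000e+00,
         1.00000000e+00]]), 'n': 'wrist'}
fuse_box 0.58 [333. 170. 384. 218.] [0.634 0.026 0.025] [0.658 0.051 0.027]
fuse_box 0.54 [394. 328. 400. 330.] [0.556 0.259 0.005] [0.562 0.262 0.007]
tare_top 0.67 [482. 117. 496. 137.] [ 0.487 -0.066  0.07 ] [ 0.496 -0.057  0.072]
screw_carton 0.93 [352. 264. 402. 312.] [0.597 0.145 0.021] [0.626 0.198 0.034]
padlock 0.6 [292. 243. 344. 283.] [0.675 0.125 0.015] [0.711 0.153 0.017]
pill_bottle 0.45 [330. 324. 351. 331.] [0.642 0.25  0.009] [0.659 0.258 0.019]
tape_measure 0.62 [549.  35. 590.  85.] [ 0.335 -0.167  0.041] [ 0.346 -0.135  0.063]
scale 0.91 [428.   0. 554. 167.] [ 0.471 -0.13   0.043] [ 0.536 -0.023  0.063]
```

View pics/side0.png

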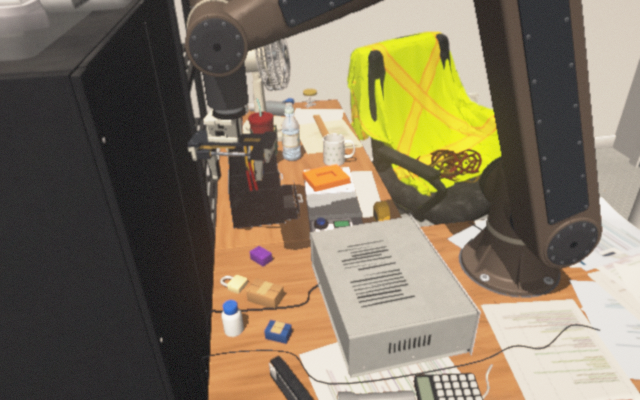

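View pics/wrist0.png

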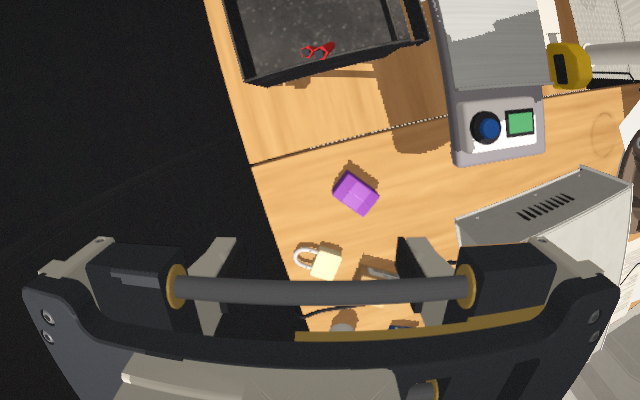

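Side view: the candidates for the packet are the purple box at (261,256), which is the look-alike, and the blue packet at (278,332), which is the target. Also visible are the carton (265,293), padlock (236,284) and bottle (232,318). The orange tray is at (328,178) on the ledge. The wrist view shows the tare button at (487,127) and the purple box at (356,193).

Next I go high over the scale for a near look.

Request:
jog_arm --travel '[[0,0,-0.12],[0,0,-0.2],[0.1,0.08,-0.2],[0.2,0.16,-0.2],[0.3,0.24,-0.2],[0.4,0.32,-0.2],[0.46,0.37,-0.2],[0.46,0.37,-0.2],[0.46,0.37,-0.2],[0.46,0.37,-0.2]]' --dr '[[0,0,0],[0,0,0],[0,0,0],[0,0,0],[0,0,0],[0,0,0],[0,0,0],[0,0,0],[0,0,0],[0,0,0]]' --claw '[0,0,0,0,0,0,0,0,0,0]'

```text
time_s: 2.75
tcp_pos: [0.4906, -0.2294, 0.3264]
eef_rot: [180.0, 0.0, -89.9]
contact_force: [-0.4, -0.3, -0.4]
gripper_width: 0.0006
gripper_force: 0.0
```

```bash
cat >> h.py <<'E'
def rect(P,m,zlo,zhi):
    Q=P[m]; Q=Q[np.isfinite(Q).all(1)]; Q=Q[(Q[:,2]>zlo)&(Q[:,2]<zhi)]
    if len(Q)<10: return None
    c,s,a=cv2.minAreaRect((Q[:,:2]*1000).astype(np.float32))
    return np.round(c,1),np.round(s,1),round(a,1),len(Q),round(float(np.median(Q[:,2])),4)
def hsv(c): return cv2.cvtColor(np.ascontiguousarray(c['pixels']),cv2.COLOR_RGB2HSV)
def orange(c): h=hsv(c); return (h[...,0]>4)&(h[...,0]<18)&(h[...,1]>180)&(h[...,2]>150)
E
python3 - <<'E'
from h import *
c=cap('wrist'); save(c,'w1.png'); P=world(c); print(c['s']['tcp_pos'],c['s']['eef_rot'],c['s']['gripper_width'])
for k in ['tray','tare_top','scale','tape_measure','coffee_mug']:
    for d in r.regions_of(k,'wrist')[:2]:
        m=d['pixels']; Q=P[m]; print(k,round(d['conf'],2),np.round(d['extent']),np.round(np.nanmedian(Q,0),3),np.round(np.nanpercentile(Q,98,axis=0),3))
        if k=='tray': print(rect(P,m,.06,.075))
        if k=='tare_top': print(rect(P,m,.06,.08))
for k in ['tare_top','tray','scale']: 
    for d in r.tip_of(k,'wrist')[:2]: u,v=np.round(d['at']).astype(int); print('tip',k,d,P[v,u])
# top-down height + colour map
X0,X1,Y0,Y1=.3,.8,-.6,.05
im=np.zeros((650,500,3),np.uint8)
F=np.isfinite(P).all(-1); Q=P[F]; C=c['pixels'][F]
o=np.argsort(Q[:,2]); Q,C=Q[o],C[o]
ok=(Q[:,0]>X0)&(Q[:,0]<X1)&(Q[:,1]>Y0)&(Q[:,1]<Y1); Q,C=Q[ok],C[ok]
hm=np.zeros((65,50))-1
np.maximum.at(hm,(((Y1-Q[:,1])*100).astype(int).clip(0,64),((Q[:,0]-X0)*100).astype(int).clip(0,49)),Q[:,2])
print('rows y from .05 step -.02; cols x .30 step .02 (mm)')
for i in range(0,64,2): print(round(.05-i*.01,2),(hm[i:i+2].max(0).reshape(25,2).max(1)*1000).astype(int))
E
```

```text
[ 0.49058574 -0.22937232  0.3263783 ] [ 1.79987679e+02  7.24340224e-03 -8.99476634e+01] 0.0006107592756753302
tray 0.87 [262.  45. 378. 149.] [ 0.493 -0.319  0.066] [ 0.556 -0.26   0.068]
(array([ 493.7, -319. ]), array([120.6, 100.9]), 29.9, 5305, 0.0663)
scale 0.82 [262.  33. 395. 277.] [ 0.456 -0.213  0.044] [ 0.557 -0.094  0.05 ]
tape_measure 0.75 [408. 165. 445. 219.] [ 0.331 -0.181  0.051] [ 0.346 -0.14   0.064]
tip tare_top {'at': [324.1, 270.7], 'conf': 0.45} [ 0.48915253 -0.23935401  0.36137395]
tip tray {'at': [319.5, 100.1], 'conf': 0.93} [ 0.49205371 -0.3156197   0.055248  ]
tip tray {'at': [345.3, 192.1], 'conf': 0.34} [ 0.45475437 -0.18084007  0.0428012 ]
tip scale {'at': [342.1, 183.3], 'conf': 0.95} [ 0.45950101 -0.19461256  0.04239403]
rows y from .05 step -.02; cols x .30 step .02 (mm)
0.05 [-1000 -1000 -1000 -1000 -1000 -1000 -1000 -1000 -1000 -1000 -1000 -1000
 -1000 -1000 -1000 -1000 -1000 -1000 -1000 -1000 -1000 -1000 -1000 -1000
 -1000]
0.03 [  125 -1000 -1000 -1000 -1000 -1000 -1000 -1000 -1000 -1000 -1000 -1000
 -1000 -1000 -1000 -1000 -1000 -1000 -1000 -1000
[... 3672 characters left out ...]
1000 -1000     0     1    17 -1000 -1000 -1000 -1000
 -1000]
-0.51 [-1000 -1000 -1000 -1000 -1000 -1000 -1000 -1000 -1000 -1000 -1000 -1000
 -1000 -1000 -1000 -1000 -1000 -1000 -1000 -1000 -1000 -1000 -1000 -1000
 -1000]
-0.53 [-1000 -1000 -1000 -1000 -1000 -1000 -1000 -1000 -1000 -1000 -1000 -1000
 -1000 -1000 -1000 -1000 -1000 -1000 -1000 -1000 -1000 -1000 -1000 -1000
 -1000]
-0.55 [-1000 -1000 -1000 -1000 -1000 -1000 -1000 -1000 -1000 -1000 -1000 -1000
 -1000 -1000 -1000 -1000 -1000 -1000 -1000 -1000 -1000 -1000 -1000 -1000
 -1000]
-0.57 [-1000 -1000 -1000 -1000 -1000 -1000 -1000 -1000 -1000 -1000 -1000 -1000
 -1000 -1000 -1000 -1000 -1000 -1000 -1000 -1000 -1000 -1000 -1000 -1000
 -1000]
```

View pics/w1.png

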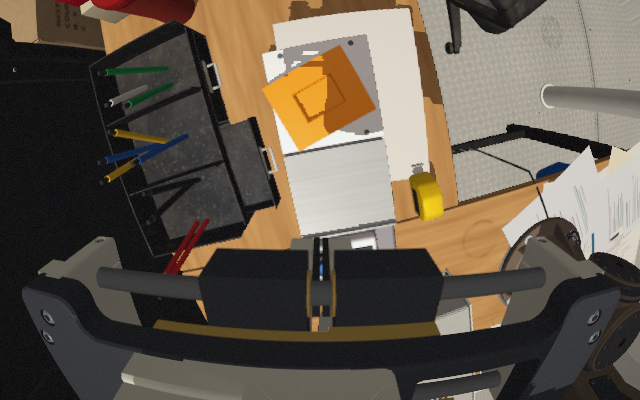

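Wrist view: tray at (318,98), askew on the ledge. The platter is at (345,185), and the organiser with its drawer pull (268,160) is on the left. The tape measure is at (427,195). Plan: put the closed fingers in the pocket, open them against its x walls, then slide and turn the tray with them. First I fit the scale and the pocket.

```bash
cat >> h.py <<'E'
def fitscale(P,c):
    m=np.isfinite(P).all(-1)&(P[...,0]>.33)&(P[...,0]<.57)&(P[...,1]>-.45)&(P[...,1]<0)
    m&=(P[...,2]>.038)&(P[...,2]<.0495)
    m=cv2.morphologyEx(m.astype(np.uint8),cv2.MORPH_OPEN,np.ones((3,3)))
    n,l,st,_=cv2.connectedComponentsWithStats(m)
    k=1+np.argmax(st[1:,4]); return l==k
E
python3 - <<'E'
from h import *
c=cap('wrist'); P=world(c)
m=fitscale(P,c); print('ledge+platter',rect(P,m,0.038,.05))
save({'pixels':np.where(m[...,None],c['pixels'],c['pixels']//4)},'m1.png')
t=r.regions_of('tray','wrist')[0]['pixels']
print('tray',rect(P,t,.062,.075),'orange',rect(P,orange(c),.062,.075))
t2=cv2.erode(t.astype(np.uint8),np.ones((5,5)))>0
print('pocket',rect(P,t2,.05,.059))
# lip/panel
p=P; print('panel',rect(P,np.isfinite(P).all(-1)&(P[...,0]>.36)&(P[...,0]<.55)&(P[...,1]>-.16)&(P[...,1]<0),.0505,.058))
for n in('side','scene'):
    s=cap(n); Q=world(s)
    for d in r.regions_of('tare_top',n)[:1]+r.regions_of('tare',n)[:1]: print(n,'tare',d['conf'],rect(Q,d['pixels'],.06,.08))
    h=hsv(s); b=(h[...,0]>100)&(h[...,0]<125)&(h[...,1]>120)&np.isfinite(Q).all(-1)&(Q[...,1]>.22)&(Q[...,1]<.33)&(Q[...,0]<.62)&(Q[...,0]>.45)
    print(n,'blue',rect(Q,b,.020,.035)); print('tray',rect(Q,orange(s),.062,.075))
E
```

```text
ledge+platter (array([ 460.1, -184.5]), array([151.2, 131.6]), 10.9, 8390, 0.0433)
tray (array([ 493.7, -318.8]), array([121.1, 100.8]), 29.7, 5283, 0.0663) orange (array([ 494. , -319.1]), array([119.3,  98.7]), 29.7, 2488, 0.0663)
pocket (array([ 493.7, -319. ]), array([57.4, 42.2]), 29.5, 1241, 0.0544)
panel (array([ 438.1, -105.3]), array([133.7,  38.1]), 11.0, 234, 0.052)
side tare 0.52 (array([483.1, -60.2]), array([16.1, 21.4]), 6.2, 36, 0.0729)
side tare 0.38 (array([484.5, -61.3]), array([19.2, 21.1]), 36.2, 45, 0.0729)
side blue (array([541.3, 284.1]), array([29.9, 46.5]), 73.1, 89, 0.0266)
tray (array([ 508.1, -307.4]), array([ 87.3, 102.1]), 29.5, 309, 0.0688)
scene tare 0.3 None
scene blue None
tray (array([ 490.8, -319.6]), array([119.6, 103.5]), 28.8, 198, 0.0681)
```

View pics/m1.png

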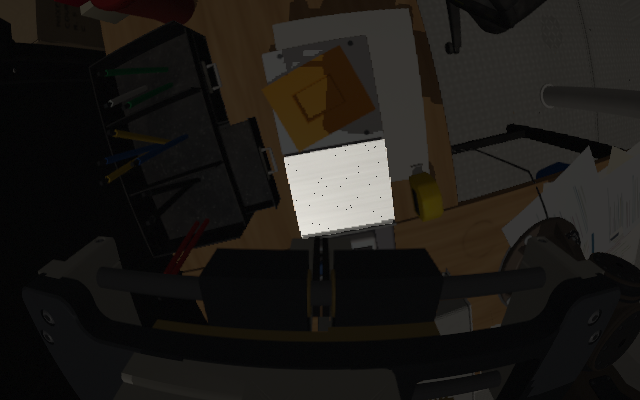

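Request:
jog_arm --travel '[[0.09,-0.003,0.05],[0.18,-0.006,0.1],[0.18,-0.006,0.2],[0.18,-0.006,0.3],[0.18,-0.006,0.4],[0.18,-0.006,0.45],[0.18,-0.006,0.49],[0.18,-0.006,0.51],[0.18,-0.006,0.52],[0.18,-0.006,0.52]]' --dr '[[0,0,-0.027],[0,0,-0.055],[0,0,-0.0825],[0,0,-0.0825],[0,0,-0.0825],[0,0,-0.0825],[0,0,-0.0825],[0,0,-0.0825],[0,0,-0.0825],[0,0,-0.0825]]' --claw '[0,0,0,0,0,0,0,0,0,0]'

```text
time_s: 4.85
tcp_pos: [0.4932, -0.3201, 0.0669]
eef_rot: [-180.0, -0.0, -60.3]
contact_force: [-0.6, 0.7, -0.5]
gripper_width: 0.0006
gripper_force: 0.0
```

Request:
jog_arm --travel '[[0,0,0.008],[0,0,0.014],[0,0,0.014],[0,0,0.014],[0,0,0.014],[0,0,0.014],[0,0,0.014],[0,0,0.014],[0,0,0.014],[0,0,0.014]]' --dr '[[0,0,0],[0,0,0],[0,0,0],[0,0,0],[0,0,0],[0,0,0],[0,0,0],[0,0,0],[0,0,0],[0,0,0]]' --claw '[0,0,0.06,0.12,0.15,0.17,0.17,0.17,0.17,0.17]' --newtons 6

```text
time_s: 6.1
tcp_pos: [0.493, -0.32, 0.0596]
eef_rot: [-180.0, 0.0, -60.3]
contact_force: [-0.3, -0.2, -1.0]
gripper_width: 0.015
gripper_force: 0.0
```

Run:
```python
from h import *
c=cap('wrist'); save(c,'w2.png'); P=world(c); s=c['s']; print(s['tcp_pos'],s['contact_force'],s['gripper_width'],s['gripper_force'])
t=r.regions_of('tray','wrist')
for d in t[:1]: print(d['conf'],rect(P,d['pixels'],.062,.075))
```

```text
[ 0.49299212 -0.32000907  0.05957244] [-0.27911486 -0.19096549 -0.97878439] 0.01497793430960566 0.0
0.86 (array([ 493.2, -319.1]), array([120.8, 101. ]), 30.0, 15587, 0.0663)
```

View pics/w2.png

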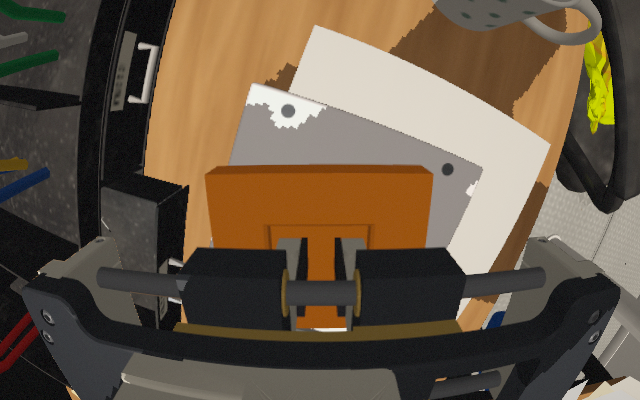

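The fingers are in the pocket, with about 2 mm of gap left on each side (finger backs at 275 and 362, pocket 268 to 370). I open further until they touch, then square and centre the tray on the ledge.

Request:
jog_arm --travel '[[0,0,0],[0,0,0],[0,0,0],[0,0,0],[0,0,0],[-0.001,0.002,0],[-0.003,0.006,0],[-0.005,0.01,0],[-0.006,0.012,0],[-0.006,0.012,0]]' --dr '[[0,0,0],[0,0,0],[0,0,0],[0,0,0],[0,0,0],[0,0,0.013],[0,0,0.027],[0,0,0.041],[0,0,0.0522],[0,0,0.0522]]' --claw '[0.19,0.21,0.23,0.25,0.26,0.26,0.26,0.26,0.26,0.26]' --newtons 6

```text
time_s: 7.45
tcp_pos: [0.4864, -0.3205, 0.0597]
eef_rot: [-180.0, -0.0, -79.1]
contact_force: [-0.5, -0.1, 0.1]
gripper_width: 0.0226
gripper_force: 1.0
```

Run:
```python
from h import *
c=cap('wrist'); save(c,'w3.png'); P=world(c); s=c['s']; print(s['tcp_pos'],s['eef_rot'],s['contact_force'],s['gripper_width'],s['gripper_force'])
print(rect(P,r.regions_of('tray','wrist')[0]['pixels'],.062,.075))
```

```text
[ 0.48640183 -0.32046447  0.0596835 ] [-1.79983019e+02 -1.16281714e-02 -7.90645926e+01] [-0.46764984 -0.06435368  0.10227221] 0.022636702692520393 1.046930322117987
(array([ 485.4, -318.6]), array([120.9, 100.5]), 18.0, 15306, 0.0663)
```

Request:
jog_arm --travel '[[0,0,0],[0,0,0],[0,0,0],[0,0,0],[0,0,0],[0,0,0],[0,0,0],[0,0,0],[0,0,0],[0,0,0]]' --dr '[[0,0,0],[0,0,0],[0,0,0],[0,0,0],[0,0,0],[0,0,0],[0,0,0],[0,0,0],[0,0,0],[0,0,0]]' --claw '[0.27,0.28,0.3,0.32,0.32,0.32,0.32,0.32,0.32,0.32]' --newtons 12

```text
time_s: 8.8
tcp_pos: [0.4864, -0.3204, 0.0596]
eef_rot: [-180.0, -0.0, -79.1]
contact_force: [1.1, 0.7, 5.2]
gripper_width: 0.0242
gripper_force: 12.1
```

Run:
```python
from h import *
c=cap('wrist'); save(c,'w4.png'); P=world(c); s=c['s']; print(s['tcp_pos'],s['eef_rot'],s['contact_force'],s['gripper_width'],s['gripper_force'])
print(rect(P,r.regions_of('tray','wrist')[0]['pixels'],.062,.075))
```

```text
[ 0.48640786 -0.32044327  0.05964417] [-1.79988598e+02 -9.08292279e-03 -7.90886007e+01] [1.11053114 0.74938213 5.15037464] 0.024163005680941162 12.059926361544058
(array([ 485.5, -318.1]), array([121. , 101.3]), 17.8, 15577, 0.0663)
```

Request:
jog_arm --travel '[[0,0,0],[0,0,0],[0,0,0],[0,0,0],[0,0,0],[0,0,0],[0,0,0],[0,0,0],[0,0,0],[0,0,0]]' --dr '[[0,0,0.003],[0,0,0.006],[0,0,0.009],[0,0,0.012],[0,0,0.015],[0,0,0.018],[0,0,0.0195],[0,0,0.0195],[0,0,0.0195],[0,0,0.0195]]' --claw '[0.32,0.32,0.32,0.32,0.32,0.32,0.32,0.32,0.32,0.32]'

```text
time_s: 10.15
tcp_pos: [0.4862, -0.3204, 0.0596]
eef_rot: [180.0, -0.0, -86.2]
contact_force: [-0.4, -0.1, 5.0]
gripper_width: 0.0242
gripper_force: 12.0
```

Run:
```python
from h import *
c=cap('wrist'); save(c,'w5.png'); P=world(c); s=c['s']; print(s['tcp_pos'],s['eef_rot'],s['contact_force'],s['gripper_width'],s['gripper_force'])
print(rect(P,r.regions_of('tray','wrist')[0]['pixels'],.062,.075))
```

```text
[ 0.48619377 -0.32041657  0.05962223] [ 1.79992907e+02 -1.15294073e-03 -8.61546640e+01] [-0.40942451 -0.09794345  4.99982599] 0.024235583465464984 12.01042342116125
(array([ 485.5, -318.1]), array([121.2, 101.2]), 11.0, 15420, 0.0663)
```

View pics/w5.png

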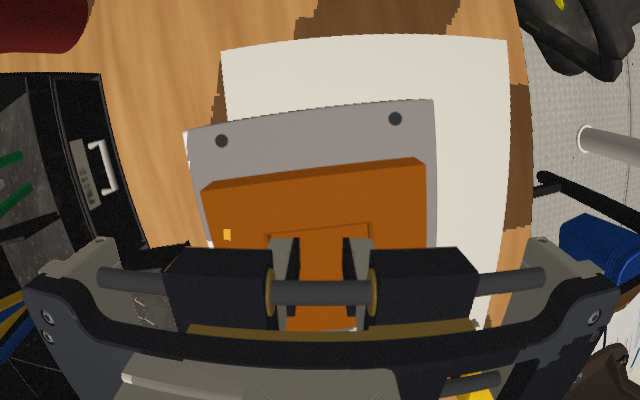

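The tray is now square to the scale (11.0° against 10.9°) and centred in x. Sliding along +y of the scale.

Request:
jog_arm --travel '[[-0.02,0.0025,0],[-0.05,0.006,0],[-0.085,0.0105,0],[-0.12,0.015,0],[-0.155,0.019,0],[-0.19,0.0235,0],[-0.225,0.028,0],[-0.255,0.0315,0],[-0.277,0.034,0],[-0.277,0.034,0]]' --dr '[[0,0,0],[0,0,0],[0,0,0],[0,0,0],[0,0,0],[0,0,0],[0,0,0],[0,0,0],[0,0,0],[0,0,0]]' --claw '[0.32,0.32,0.32,0.32,0.32,0.32,0.32,0.32,0.32,0.32]'

```text
time_s: 11.5
tcp_pos: [0.4596, -0.1825, 0.0594]
eef_rot: [180.0, 0.0, -86.1]
contact_force: [-0.3, 0.9, -2.0]
gripper_width: 0.024
gripper_force: 12.4
```

Run:
```python
from h import *
c=cap('wrist'); save(c,'w6.png'); P=world(c); s=c['s']; print(s['tcp_pos'],s['eef_rot'],s['contact_force'],s['gripper_width'],s['gripper_force'])
q=rect(P,r.regions_of('tray','wrist')[0]['pixels'],.058,.075); print(q)
a=np.radians(10.9); d=q[0]-np.array([460.,-184.]); print('scale frame mm',d@[np.cos(a),np.sin(a)],d@[-np.sin(a),np.cos(a)])
```

```text
[ 0.4595795  -0.18252121  0.05937626] [ 1.79968419e+02  1.49621927e-02 -8.60576353e+01] [-0.31027543  0.93823902 -2.00171422] 0.0239576796678372 12.353051325771958
(array([ 459.1, -180.2]), array([120.7, 101.2]), 10.5, 15914, 0.0662)
scale frame mm -0.16520015806518784 3.901629006937395
```

Request:
jog_arm --travel '[[0,0,0],[0,0,0],[0,0,0],[0,0,0],[0,0,-0.02],[0,0,-0.06],[0,0,-0.14],[0,0,-0.24],[0,0,-0.3],[0,0,-0.3]]' --dr '[[0,0,0],[0,0,0],[0,0,0],[0,0,0],[0,0,0],[0,0,0],[0,0,0],[0,0,0],[0,0,0],[0,0,0]]' --claw '[0.22,0.16,0.12,0.1,0.08,0.05,0,0,0,0]'

```text
time_s: 12.85
tcp_pos: [0.4615, -0.1836, 0.2131]
eef_rot: [-179.7, -0.1, -86.1]
contact_force: [0.1, 0.4, -0.5]
gripper_width: 0.0008
gripper_force: 0.0
```

Run:
```python
from h import *
c=cap('wrist'); P=world(c); s=c['s']; print(s['tcp_pos'],s['eef_rot'],s['contact_force'],s['gripper_width'])
q=rect(P,r.regions_of('tray','wrist')[0]['pixels'],.058,.075); print(q)
a=np.radians(10.9); d=q[0]-np.array([460.,-184.]); print('scale frame mm',d@[np.cos(a),np.sin(a)],d@[-np.sin(a),np.cos(a)])
m=fitscale(P,c); print(rect(P,m,.038,.05))
for n in('wrist','side'):
    if n=='side': s=cap(n); Q=world(s)
    else: s,Q=c,P
    h=hsv(s); b=(h[...,0]>100)&(h[...,0]<125)&(h[...,1]>120)&np.isfinite(Q).all(-1)
    b1=b&(abs(Q[...,0]-.485)<.03)&(abs(Q[...,1]+.063)<.03); print(n,'btn',rect(Q,b1,.06,.08))
    for d in r.tip_of('tare_top',n)[:1]: u,v=np.round(d['at']).astype(int); print(d,Q[v,u])
```

```text
[ 0.46145415 -0.18356025  0.21306012] [-1.79652296e+02 -5.43257032e-02 -8.60907906e+01] [ 0.14813766  0.40678199 -0.53987848] 0.0007561544593343424
(array([ 459.6, -181.4]), array([121. , 101.1]), 10.4, 8696, 0.0639)
scale frame mm 0.0988646666951612 2.6287308302067003
(array([ 485.9, -321.3]), array([150.8, 141.8]), 10.4, 16576, 0.0444)
wrist btn None
{'at': [428.2, 184.0], 'conf': 0.37} [ 0.34325511 -0.18957223  0.0499173 ]
side btn (array([483.9, -61.1]), array([18.5, 18.6]), 70.4, 33, 0.0719)
{'at': [319.7, 216.7], 'conf': 0.42} [ 0.48728886 -0.07494799  0.07226111]
```

Tray released at about (0, +3) mm in the platter frame, square, and resting on the platter. Now a look at the button from above.

Request:
jog_arm --travel '[[-0.08,-0.015,-0.04],[-0.17,-0.03,-0.04],[-0.26,-0.05,-0.04],[-0.34,-0.065,-0.04],[-0.4,-0.076,-0.04],[-0.4,-0.076,-0.04],[-0.4,-0.076,-0.04],[-0.4,-0.076,-0.04],[-0.4,-0.076,-0.04],[-0.4,-0.076,-0.04]]' --dr '[[0,0,0],[0,0,0],[0,0,0],[0,0,0],[0,0,0],[0,0,0],[0,0,0],[0,0,0],[0,0,0],[0,0,0]]' --claw '[0,0,0,0,0,0,0,0,0,0]'

```text
time_s: 14.35
tcp_pos: [0.4843, 0.0183, 0.2296]
eef_rot: [-180.0, 0.0, -86.2]
contact_force: [0.9, 0.1, -0.4]
gripper_width: 0.0008
gripper_force: 0.0
```

Run:
```python
from h import *
c=cap('wrist'); save(c,'w7.png'); P=world(c); s=c['s']; print(s['tcp_pos'],s['eef_rot'])
for k in ('tare_top',):
    for d in r.regions_of(k,'wrist')[:2]: print(k,d['conf'],d['extent'],rect(P,d['pixels'],.06,.08))
    for d in r.tip_of(k,'wrist')[:2]: u,v=np.round(d['at']).astype(int); print(d,P[v,u])
q=rect(P,orange(c),.055,.075); print('tray',q)
z=cap('side'); Q=world(z)
g=np.isfinite(Q).all(-1)&(Q[...,1]>-.05)&(Q[...,0]<.6)&(Q[...,0]>.2)&(Q[...,1]<.45)
print('greybox',rect(Q,g,.11,.135))
b=cv2.boxPoints(((0,0),(1,1),0))
S=Q[g&(Q[...,2]>.11)&(Q[...,2]<.135)]; print(np.round(cv2.boxPoints(cv2.minAreaRect((S[:,:2]*1000).astype(np.float32)))))
for k in ['fuse_box','screw_carton','padlock','pill_bottle']:
    for d in r.regions_of(k,'side')[:2]:
        R_=rect(Q,d['pixels'],.012,.09); print(k,round(d['conf'],2),d['extent'],R_, None if R_ is None else rect(Q,d['pixels'],R_[4]-.004,.09))
cv2.imwrite('pics/crop.png',cv2.resize(z['pixels'][260:360,200:340,::-1],None,fx=4,fy=4))
```

```text
[0.48425182 0.01828791 0.22959136] [-1.79995663e+02  6.43711320e-04 -8.61567518e+01]
tare_top 0.8 [314.2, 91.7, 339.2, 113.8] (array([483.5, -64.8]), array([23.5, 23.6]), 48.1, 428, 0.07)
{'at': [326.7, 104.4], 'conf': 0.6} [ 0.4836953  -0.06379517  0.07004015]
tray (array([ 455.1, -157.2]), array([119.5,  51.3]), 10.1, 3501, 0.0637)
greybox (array([319.5, 181.3]), array([260.1, 345.5]), 19.2, 12465, 0.1262)
[[140. 302.]
 [253. -25.]
 [499.  61.]
 [385. 387.]]
fuse_box 0.77 [266.9, 317.9, 291.6, 343.2] (array([542. , 279.8]), array([37.5, 51.2]), 74.9, 417, 0.0268) (array([542.6, 279.7]), array([37.5, 50.8]), 77.3, 317, 0.0275)
fuse_box 0.73 [248.8, 244.7, 274.6, 267.1] (array([632.6,  29. ]), array([36.8, 57.4]), 54.0, 253, 0.0268) (array([632.6,  29.7]), array([35.7, 57.9]), 51.4, 183, 0.0275)
screw_carton 0.59 [246.2, 280.5, 284.1, 310.3] (array([591.6, 170.6]), array([50.6, 74.7]), 72.7, 686, 0.0343) (array([591.4, 170.2]), array([49.2, 74.6]), 70.5, 471, 0.0354)
padlock 0.74 [220.0, 278.2, 249.8, 292.2] (array([679.9, 129.2]), array([43.9, 60.3]), 65.2, 201, 0.0173) (array([674.9, 131.4]), array([44. , 49.3]), 64.7, 184, 0.0175)
pill_bottle 0.81 [222.5, 298.3, 242.4, 335.9] (array([641.6, 274.1]), array([40.9, 35.8]), 3.1, 561, 0.0533) (array([642. , 273.3]), array([40. , 34.1]), 3.1, 326, 0.0665)
pill_bottle 0.72 [318.4, 217.8, 328.5, 225.8] (array([483.4, -62.5]), array([21.3, 25.8]), 5.6, 49, 0.0716) (array([483.4, -62.5]), array([21.3, 25.8]), 5.6, 44, 0.0718)
```

View pics/crop.png

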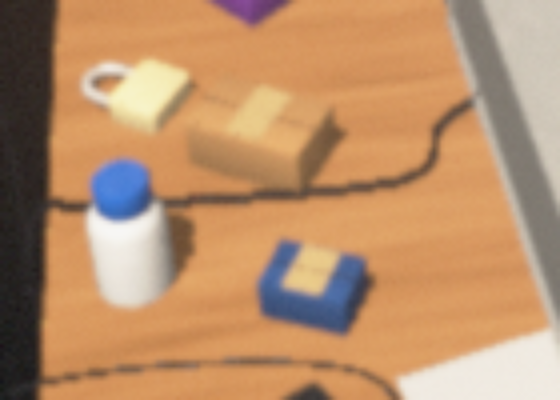

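The crop confirms the choice: the blue packet at (315,285), with bottle, padlock and carton clear of it and the purple box above. Now pressing the button.

Request:
jog_arm --travel '[[0.08,0.006,0.06],[0.165,0.0125,0.14],[0.165,0.0125,0.22],[0.165,0.0125,0.28],[0.165,0.0125,0.305],[0.165,0.0125,0.312],[0.165,0.0125,0.318],[0.165,0.0125,0.322],[0.165,0.0125,0.326],[0.165,0.0125,0.326]]' --dr '[[0,0,0],[0,0,0],[0,0,0],[0,0,0],[0,0,0],[0,0,0],[0,0,0],[0,0,0],[0,0,0],[0,0,0]]' --claw '[0,0,0,0,0,0,0,0,0,0]'

```text
time_s: 16.0
tcp_pos: [0.4845, -0.0637, 0.0672]
eef_rot: [-179.9, 0.0, -86.1]
contact_force: [0.5, 1.7, 4.0]
gripper_width: 0.0005
gripper_force: 1.7
```

Request:
jog_arm --travel '[[0,0,0.001],[0,0,0.002],[0,0,0.003],[0,0,0.004],[0,0,0.005],[0,0,0.005],[0,0,0.005],[0,0,0.005],[0,0,0.005],[0,0,0.005]]' --dr '[[0,0,0],[0,0,0],[0,0,0],[0,0,0],[0,0,0],[0,0,0],[0,0,0],[0,0,0],[0,0,0],[0,0,0]]' --claw '[0,0,0,0,0,0,0,0,0,0]'

```text
time_s: 17.25
tcp_pos: [0.4846, -0.0637, 0.0659]
eef_rot: [-179.9, -0.0, -86.1]
contact_force: [-4.4, 3.4, 21.9]
gripper_width: 0.0006
gripper_force: 11.1
```

The button is bottomed at 22 N. Releasing it and lifting clear.

Request:
jog_arm --travel '[[0,0,-0.02],[0,0,-0.06],[0,0,-0.16],[0,0,-0.27],[0,0,-0.37],[-0.08,0,-0.37],[-0.17,0,-0.37],[-0.26,0,-0.37],[-0.35,-0.004,-0.37],[-0.4,-0.004,-0.37]]' --dr '[[0,0,0],[0,0,0],[0,0,0],[0,0,-0.02],[0,0,-0.045],[0,0,-0.07],[0,0,-0.1],[0,0,-0.125],[0,0,-0.15],[0,0,-0.18]]' --claw '[0,0,0,0,0,0.3,0.57,0.57,0.57,0.57]'

```text
time_s: 18.5
tcp_pos: [0.471, 0.1369, 0.2484]
eef_rot: [179.9, 0.1, -21.0]
contact_force: [0.6, 0.2, -0.8]
gripper_width: 0.0449
gripper_force: 0.0
```

Run:
```python
from h import *
c=cap('side'); Q=world(c); s=c['s']; print(s['tcp_pos'],s['eef_rot'],s['joints'])
for d in r.regions_of('tare_top','side')[:1]: print(d['conf'],rect(Q,d['pixels'],.06,.08))
```

```text
[0.47104584 0.13694521 0.24839191] [ 1.79906579e+02  8.00623260e-02 -2.09848054e+01] [ 3.92073829e+01  2.14050251e+00 -1.98333125e+01 -2.48137682e-02
 -6.81470468e+01  2.98171376e+01]
0.65 (array([ 438.1, -139.4]), array([212.4,  84.4]), 74.0, 135, 0.066)
```

Request:
jog_arm --travel '[[-0.03,-0.07,0.01],[-0.06,-0.14,0.02],[-0.1,-0.22,0.026],[-0.128,-0.296,0.026],[-0.128,-0.296,0.026],[-0.128,-0.296,0.026],[-0.128,-0.296,0.026],[-0.128,-0.296,0.026],[-0.128,-0.296,0.026],[-0.128,-0.296,0.026]]' --dr '[[0,0,-0.01],[0,0,-0.022],[0,0,-0.022],[0,0,-0.022],[0,0,-0.022],[0,0,-0.022],[0,0,-0.022],[0,0,-0.022],[0,0,-0.022],[0,0,-0.022]]' --claw '[0.57,0.57,0.57,0.57,0.57,0.57,0.57,0.57,0.57,0.57]'

```text
time_s: 19.85
tcp_pos: [0.4664, 0.2966, 0.2362]
eef_rot: [-180.0, -0.0, -13.5]
contact_force: [0.6, -0.2, 0.6]
gripper_width: 0.0503
gripper_force: 0.0
```

Run:
```python
from h import *
c=cap('wrist'); save(c,'w8.png'); P=world(c); s=c['s']; print(s['tcp_pos'],s['eef_rot'],s['gripper_width'])
for k in ('fuse_box','pill_bottle','screw_carton'):
    for d in r.regions_of(k,'wrist')[:2]: print(k,d['conf'],d['extent'],rect(P,d['pixels'],.008,.09),rect(P,d['pixels'],.022,.032))
z=cap('side'); Q=world(z)
for d in r.regions_of('tare_top','side')[:1]: print('tare',d['conf'],d['extent'],rect(Q,d['pixels'],.055,.08))
print('tray',rect(Q,orange(z),.058,.07))
```

```text
[0.46642207 0.29661656 0.23616493] [-1.79992421e+02 -2.37449835e-03 -1.34696560e+01] 0.05029628498196742
fuse_box 0.88 [306.1, 84.5, 334.4, 131.5] (array([541.4, 278.7]), array([34.3, 49.7]), 78.0, 1183, 0.0254) (array([541.4, 278.7]), array([34.3, 49.7]), 78.0, 1156, 0.0254)
fuse_box 0.58 [468.6, 0.0, 507.5, 34.7] (array([632.4,  29.9]), array([33.5, 50.9]), 53.5, 768, 0.0251) (array([632.4,  29.8]), array([33.2, 50.9]), 53.5, 601, 0.0254)
pill_bottle 0.91 [285.3, 0.0, 325.5, 46.5] (array([639., 269.]), array([37.2, 41.3]), 5.6, 1279, 0.0732) (array([626.3, 270. ]), array([36.2, 11.1]), 85.6, 50, 0.0273)
pill_bottle 0.26 [375.8, 15.6, 424.2, 81.5] (array([591.8, 170.3]), array([47.2, 75. ]), 72.6, 2497, 0.0333) (array([591.6, 170.5]), array([47.1, 74.9]), 73.1, 211, 0.0309)
screw_carton 0.61 [375.8, 17.0, 423.4, 81.0] (array([591.8, 170.4]), array([46.9, 74.8]), 72.3, 2478, 0.0333) (array([591.4, 170.6]), array([46.7, 73.9]), 72.3, 203, 0.0308)
screw_carton 0.49 [391.6, 0.0, 427.8, 8.6] (array([652.2, 135.6]), array([36.8,  6.5]), 81.0, 105, 0.0143) None
tray (array([ 415.2, -177.8]), array([99. , 43.1]), 81.8, 185, 0.066)
```

View pics/w8.png

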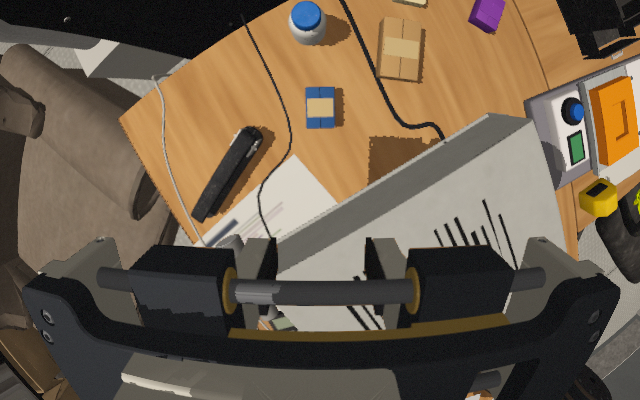

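Wrist view: the blue packet is at (320,107) and free all round, bottle at (306,22), carton at (400,48), purple look-alike at (487,12). Going down to grip its 35 mm sides, high enough that the fingertips will clear the tray top.

Request:
jog_arm --travel '[[0.08,0,0.04],[0.154,0,0.1],[0.154,0,0.2],[0.154,0,0.3],[0.154,0,0.38],[0.154,0,0.42],[0.154,0,0.443],[0.154,0,0.443],[0.154,0,0.443],[0.154,0,0.443]]' --dr '[[0,0,-0.004],[0,0,-0.004],[0,0,-0.004],[0,0,-0.004],[0,0,-0.004],[0,0,-0.004],[0,0,-0.004],[0,0,-0.004],[0,0,-0.004],[0,0,-0.004]]' --claw '[0.6,0.6,0.6,0.6,0.6,0.6,0.6,0.6,0.6,0.6]'

```text
time_s: 21.4
tcp_pos: [0.5418, 0.2795, 0.0157]
eef_rot: [-179.9, -0.1, -12.0]
contact_force: [0.1, 0.1, 0.9]
gripper_width: 0.0525
gripper_force: 0.0
```

Request:
jog_arm --travel '[[0,0,0],[0,0,0],[0,0,0],[0,0,0],[0,0,0],[0,0,-0.02],[0,0,-0.06],[0,0,-0.14],[0,0,-0.24],[0,0,-0.3]]' --dr '[[0,0,0],[0,0,0],[0,0,0],[0,0,0],[0,0,0],[0,0,0],[0,0,0],[0,0,0],[0,0,0],[0,0,0]]' --claw '[0.42,0.35,0.33,0.33,0.33,0.33,0.33,0.33,0.33,0.33]' --newtons 15

```text
time_s: 22.65
tcp_pos: [0.5419, 0.2793, 0.1677]
eef_rot: [-179.9, -0.1, -12.0]
contact_force: [0.9, -0.1, -1.6]
gripper_width: 0.0338
gripper_force: 15.0
```

Run:
```python
from h import *
c=cap('wrist'); save(c,'w9.png'); P=world(c); s=c['s']; print(s['tcp_pos'],s['eef_rot'],s['gripper_width'],s['gripper_force'],s['joints'])
for d in r.regions_of('fuse_box','wrist')[:2]:
    m=d['pixels']; Q=P[m]; print(d['conf'],d['extent'],np.nanmedian(Q,0),rect(P,m,.1,.2))
```

```text
[0.54186441 0.27929314 0.16766833] [-1.79876846e+02 -1.05489021e-01 -1.19968490e+01] 0.033807416877074815 14.99988466501236 [ 4.56214319e+01  1.68487053e+01 -1.27447107e+01  2.66413901e-02
 -6.02460878e+01  3.23686434e+01]
0.76 [497.6, 42.3, 545.2, 93.3] [0.63203491 0.03471797 0.02471744] None
0.66 [289.6, 203.8, 354.2, 282.6] [0.55355542 0.27609005 0.17810812] (array([548.2, 276.8]), array([35. , 38.6]), 77.9, 4737, 0.1781)
```

Request:
jog_arm --travel '[[0,0.02,-0.1],[0.003,0.1,-0.18],[0.006,0.2,-0.18],[0.01,0.31,-0.18],[0.014,0.42,-0.18],[0.018,0.53,-0.18],[0.022,0.64,-0.18],[0.026,0.75,-0.18],[0.029,0.86,-0.18],[0.031,0.935,-0.18]]' --dr '[[0,0,0],[0,0,-0.01],[0,0,-0.02],[0,0,-0.03],[0,0,-0.04],[0,0,-0.05],[0,0,-0.063],[0,0,-0.063],[0,0,-0.063],[0,0,-0.063]]' --claw '[0.33,0.33,0.33,0.33,0.33,0.33,0.33,0.33,0.33,0.33]'

```text
time_s: 24.0
tcp_pos: [0.4579, -0.1834, 0.2541]
eef_rot: [-180.0, 0.1, 10.6]
contact_force: [0.4, 0.9, -0.5]
gripper_width: 0.0338
gripper_force: 15.0
```

Run:
```python
from h import *
c=cap('wrist'); save(c,'w10.png'); P=world(c); s=c['s']; print(s['tcp_pos'],s['eef_rot'],s['gripper_width'],s['gripper_force'])
for d in r.regions_of('tray','wrist')[:1]: print('tray',d['conf'],rect(P,d['pixels'],.058,.07),'pocket',rect(P,cv2.erode(d['pixels'].astype(np.uint8),np.ones((5,5)))>0,.04,.0575))
print('orange',rect(P,orange(c),.058,.07))
for d in r.regions_of('fuse_box','wrist')[:1]: print('box',d['extent'],rect(P,d['pixels'],.2,.35))
```

```text
[ 0.4578634  -0.18343173  0.25408538] [-1.79975664e+02  5.14248795e-02  1.06001154e+01] 0.03380477811510789 15.000709891319275
orange (array([ 460.1, -181.5]), array([119.2,  99.3]), 10.5, 1156, 0.0635)
box [291.2, 204.9, 353.6, 283.1] (array([ 464.5, -182.9]), array([38.1, 34.2]), 9.9, 4610, 0.2645)
```

View pics/w10.png

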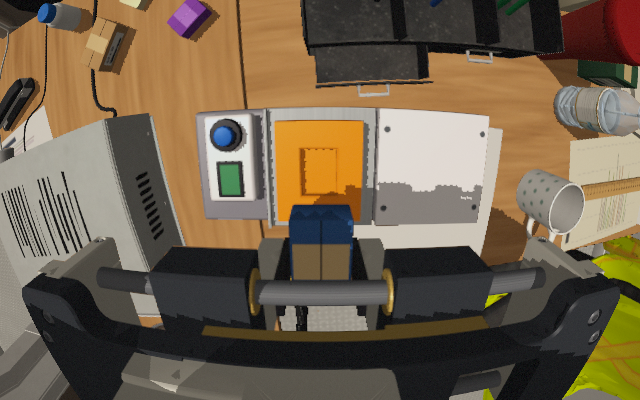

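Wrist view: the tray sits square on the platter with its pocket at (320,172), the packet held at (322,245) and the tare button out at (224,135). The tray reads (460.1, -181.5) mm at 10.5°, as before. Lowering to just above it, then checking.

Request:
jog_arm --travel '[[0,0,0.05],[0,0,0.13],[0,0,0.2],[0,0,0.26],[0,0,0.3],[0,0,0.325],[0,0,0.325],[0,0,0.325],[0,0,0.325],[0,0,0.325]]' --dr '[[0,0,0],[0,0,0],[0,0,0],[0,0,0],[0,0,0],[0,0,0],[0,0,0],[0,0,0],[0,0,0],[0,0,0]]' --claw '[0.33,0.33,0.33,0.33,0.33,0.33,0.33,0.33,0.33,0.33]'

```text
time_s: 25.4
tcp_pos: [0.4595, -0.1816, 0.0926]
eef_rot: [180.0, -0.1, 10.7]
contact_force: [-0.1, 0.2, -0.2]
gripper_width: 0.0339
gripper_force: 15.0
```

Run:
```python
from h import *
c=cap('wrist'); save(c,'w11.png'); P=world(c); s=c['s']; print(s['tcp_pos'],s['eef_rot'],s['gripper_width'],s['gripper_force'])
print('orange',rect(P,orange(c),.058,.07))
for d in r.regions_of('fuse_box','wrist')[:1]: print('box',d['extent'],rect(P,d['pixels'],.095,.12))
```

```text
[ 0.4595004  -0.18157436  0.09264443] [ 1.79989138e+02 -6.43991066e-02  1.06671961e+01] 0.033902044962152204 14.999873489141464
orange (array([ 492.1, -175.4]), array([54.3, 99.9]), 10.6, 3543, 0.0637)
box [290.1, 205.3, 352.8, 282.1] (array([ 466.1, -181.4]), array([38.3, 34.8]), 10.3, 4185, 0.1032)
```

Alignment is within 1 mm. Lowering into the pocket.

Request:
jog_arm --travel '[[0,0,0.01],[0,0,0.02],[0,0,0.028],[0,0,0.036],[0,0,0.042],[0,0,0.046],[0,0,0.049],[0,0,0.049],[0,0,0.049],[0,0,0.049]]' --dr '[[0,0,0],[0,0,0],[0,0,0],[0,0,0],[0,0,0],[0,0,0],[0,0,0],[0,0,0],[0,0,0],[0,0,0]]' --claw '[0.33,0.33,0.33,0.33,0.33,0.33,0.33,0.33,0.33,0.33]'

```text
time_s: 26.75
tcp_pos: [0.4593, -0.1816, 0.0677]
eef_rot: [180.0, -0.0, 10.7]
contact_force: [-0.0, 0.2, -0.2]
gripper_width: 0.0339
gripper_force: 15.0
```

Request:
jog_arm --travel '[[0,0,0],[0,0,0],[0,0,0],[0,0,0],[0,0,-0.01],[0,0,-0.04],[0,0,-0.1],[0,0,-0.2],[0,0,-0.3],[0,0,-0.36]]' --dr '[[0,0,0],[0,0,0],[0,0,0],[0,0,0],[0,0,0],[0,0,0],[0,0,0],[0,0,0],[0,0,0],[0,0,0]]' --claw '[0.42,0.5,0.56,0.58,0.58,0.58,0.58,0.58,0.58,0.58]'

```text
time_s: 28.0
tcp_pos: [0.4598, -0.1817, 0.2508]
eef_rot: [179.9, -0.2, 10.7]
contact_force: [0.3, -0.1, -1.7]
gripper_width: 0.0506
gripper_force: 0.0
```

Request:
jog_arm --travel '[[-0.05,0,-0.04],[-0.1,0,-0.04],[-0.1,0,-0.04],[-0.1,0,-0.04],[-0.1,0,-0.04],[-0.1,0,-0.04],[-0.1,0,-0.04],[-0.1,0,-0.04],[-0.1,0,-0.04],[-0.1,0,-0.04]]' --dr '[[0,0,0],[0,0,0],[0,0,0],[0,0,0],[0,0,0],[0,0,0],[0,0,0],[0,0,0],[0,0,0],[0,0,0]]' --claw '[0.58,0.58,0.58,0.58,0.58,0.58,0.58,0.58,0.58,0.58]'

```text
time_s: 29.25
tcp_pos: [0.41, -0.1908, 0.2676]
eef_rot: [180.0, 0.0, 10.7]
contact_force: [-0.4, -0.5, -0.2]
gripper_width: 0.0507
gripper_force: 0.0
```

Run:
```python
from h import *
c=cap('wrist'); save(c,'w12.png'); P=world(c); s=c['s']; print(s['tcp_pos'],s['gripper_width'])
print('tray',rect(P,orange(c),.058,.07))
for d in r.regions_of('fuse_box','wrist')[:2]:
    m=d['pixels']; print('box',d['conf'],d['extent'],rect(P,m,.07,.09))
    Q=P[m]; Q=Q[np.isfinite(Q).all(1)]; Q=Q[(Q[:,2]>.073)&(Q[:,2]<.085)]
    if len(Q)>50: n=np.linalg.svd(Q-Q.mean(0),full_matrices=False)[2][2]; print('tilt',np.degrees(np.arccos(abs(n[2]))))
for d in r.regions_of('tare_top','wrist')[:1]: print('tare',rect(P,d['pixels'],.06,.08))
```

```text
[ 0.41003599 -0.19082679  0.26756123] 0.050682974166560174
tray (array([ 459.4, -181.5]), array([118.7,  99.6]), 10.7, 3183, 0.0633)
box 0.95 [307.1, 108.5, 339.1, 157.9] (array([ 459.1, -183.1]), array([49.2, 34.3]), 10.6, 1325, 0.0775)
tilt 0.2413809887177233
box 0.4 [183.2, 0.4, 202.8, 10.6] None
tare (array([484.2, -65.7]), array([21.6, 24. ]), 65.2, 313, 0.0701)
```

View pics/w12.png

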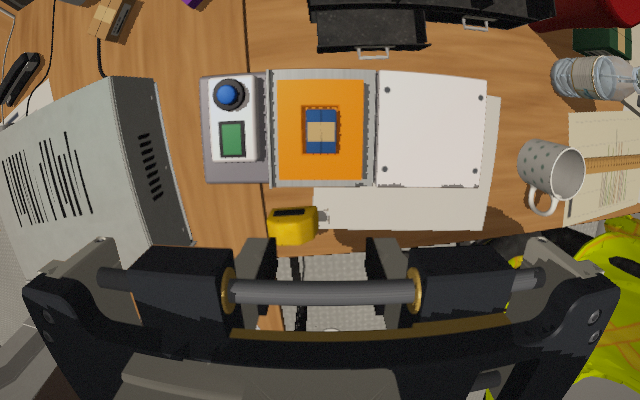

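The picture shows the packet flat in the pocket at (321,131), about 2 mm off centre and square, with its top 14 mm proud of the tray. The button is out at (229,95) and the arm is clear. Handing in.

```bash
python3 -c "
from plant import r
print(r.close_job())"
```

```text
the job is handed in; nothing more can be done
None
```

The job is handed in, with no verdict returned: the tray was slid onto the platter and tared while empty, and the blue fuse packet lies flat and square in its pocket, about 2 mm off centre.

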